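Stow the tray and fold down the ratchet-propped bench board

TASK

Pack up the jeweller's bench: with the tilting board still propped up, slide the loaded tray by its handle all the way into the bay under it. Then lift the board by its steel bar past its last notch so that the pawl is thrown off, and lower it gently, without letting it drop, until it lies flat on its frame and let go. Keep both pieces in the tray, and leave the two jars and the hammer where they are.

Things in the scene. Friction and masses are not known exactly. Their poses are not given: they have to be found in the camera images.
- stand: Wooden frame fixed to the bench, 180 (x) x 161 (y) mm, 82 high, open below and in front: the tray bay. Origin: its centre at bench level, z up. The mouth, at x = -90 mm, faces its -x (roughly world -y). Inside: back stop at x = +75, width 137 mm, lips 8 mm wide, 48 to 56 mm above the bench, over the tray's rim. The ratchet (toothed disc, standing pawl) is on the outer -y side, within 20 mm of it.
- bay_mouth (a point): Centre of the bay's mouth at bench level, at stand x = -90 mm; axes as the stand's. Two 45 mm high aluminium guides flare out from here to stand x = -121 mm, there about 161 mm apart.
- hinge (a point): Centre of the board's hinge axis, which runs along the stand's y, at stand x = +88 mm, 82 mm above the bench; axes as the stand's.
- board (a joint): Board angle, rad: 0 = flat on the frame, growing as its edge over the mouth rises, stop at 1.5. The pawl props it near 0.68, 0.88 or 1.08 (it starts in one of these); it rises freely, but cannot come down while the pawl is engaged. At 1.25 to 1.33 a lug throws the pawl off (lift to about 1.38, slower than 0.8 rad/s); then it can be lowered, and falls if not held. Folding flat sets the pawl again.
- flaps (a point): Middle of the board's free edge, on its underside, 184 mm from the hinge. Board: dark wood 184 x 161 x 10 mm, 0.55 kg; lifting at the bar takes under 6 N. Two flaps, 40 mm wide, hang 53 mm below this edge with a 44 mm gap between them for the tray's handle. Flat, they close the mouth; a tray not home keeps the board from closing. Frame turns with the board.
- bar (a point): Middle of the board's lifting bar: round steel, 12 mm thick, along the stand's y, on arms 58 mm either side of the middle, 28 mm clear of the flaps. 222 mm from the hinge axis; at board angle q it lies at elevation q + 0.0225 rad seen from the hinge, towards the mouth. It can turn between the fingers, so the gripper may stay pointing down. Board flat: 87 mm above the bench, over the tray's handle.
- pawl (a joint): Lean of the steel pawl in rad: negative, about -0.07 to -0.26, = leaning on the teeth (engaged); about +0.23 = thrown off, away from the teeth. It stands on a pivot and falls to either side by its weight.
- tray: Aluminium tray, loose on the bench, 160 (x) x 125 (y) mm, 36 high, walls 4, 0.35 kg plus load. Origin: centre of its underside, z up. Its +x end goes first into the bay; it may be dragged along the bench. Fully home, against the back stop, its origin is at stand x = -5 mm, y = 0, axes parallel to the stand's. Clearance in the bay 6 mm each side.
- tray_grip (a point): Grip point on the tray's handle: tray x = -132 mm, y = 0, 30 mm above the bench; axes as the tray's. The handle is an upright dark wooden fin, 10 mm thick (along y), from tray x = -80 to -152 mm, 4 to 38 mm above the bench. Lean the gripper's body away from the board (about 30 degrees, fingers pointing to the mouth) to clear the bar overhead.
- bench_pin: Light wooden slab 80 x 48 x 16 mm, lying loose in the tray's handle half; origin at the centre of its underside.
- doming_block: Steel block 44 x 44 x 26 mm, 0.2 kg, lying loose in the tray's far half; origin at the centre of its underside.
- jar_far: Bystander: closed jar with black cap, 68 mm diameter, 62 mm high, beyond the work; origin at its underside.
- jar_near: Bystander: closed jar of the same make, on the robot's left; origin at its underside.
- hammer: Bystander: black-handled hammer 190 mm long lying beyond the stand; origin on the bench under it.

How it is judged (in metres and radians):
On the way, in this order (a step that is already met when the one before it is completed fails the run):
1. the tray is fully home in the bay while the board is still propped up (board above 0.5 rad) (x of tray in the frame of stand above -0.012 m and y of tray in the frame of stand between -0.008 and 0.008 m and angle between the x axis of tray and the x axis of stand, either way round below 0.08 rad and height (world z) of tray below 0.006 m and value of joint board above 0.5 rad), for 0.2 s.
2. the board is lifted past its last notch (above 1.15 rad) and the pawl is thrown off (value of joint board above 1.15 rad and value of joint pawl above 0.15 rad), for 0.05 s.
At the end, for the whole second after the job is handed in: The board lies flat (joint below 0.03 rad); the tray is in the bay within 7 mm of fully home, within 8 mm of centred and 0.08 rad of straight, on the bench and at rest; the bench pin and the doming block lie in the tray (value of joint board below 0.03 rad and linear speed of tray below 0.02 m/s and x of tray in the frame of stand above -0.012 m and y of tray in the frame of stand between -0.008 and 0.008 m and angle between the x axis of tray and the x axis of stand, either way round below 0.08 rad and height (world z) of tray below 0.006 m and x of bench_pin in the frame of tray between -0.08 and 0.08 m and y of bench_pin in the frame of tray between -0.065 and 0.065 m and z of bench_pin in the frame of tray between -0.01 and 0.03 m and x of doming_block in the frame of tray between -0.08 and 0.08 m and y of doming_block in the frame of tray between -0.065 and 0.065 m and z of doming_block in the frame of tray between -0.01 and 0.03 m); the robot touches nothing.
It fails at once if the board is dropped: below 0.35 rad it falls faster than 1.6 rad/s (a fall from more than about 15 mm at the bar) (value of joint board below 0.35 rad and velocity of joint board below -1.6 rad/s).
It fails at once if a bystander (either jar or the hammer) is moved by more than 30 mm (distance of any of jar_far, jar_near, hammer from where it was at the start of the episode above 0.03 m).
It fails at once if the tray is tipped by more than 0.3 rad (angle between tray's own z axis and vertical above 0.3 rad).
It also fails if it takes over 64 s, if anything falls off the work surface, if the arm or the gripper's body presses on something with over 40 N, if the wrist force passes 120 N, or if a joint passes its speed limit or range.

ROBOT

A 6-joint arm with a two-finger parallel gripper is mounted at the origin on the work surface. World frame = base frame: x ahead of the robot, y to its left, z up, the work surface at z = 0. Lengths are in mm, angles in rad, forces in N, time in s.
With the tool pointing down it reaches from about 350 to 975 mm from the base axis. Payload 4.9 kg.
Tool frame: the origin (TCP) lies on the centre line of the jaws, within the pads' length; the fingertips stand 25 mm ahead of it and the grasp point (between the pads) lies 6 mm ahead of it; z points along the fingers, y is the line along which they close (so a half turn about z gives the same grasp; the last joint's range is limited). The gripper opens to 85 mm and grips with 20 to 120 N. Pads are 22 mm wide; open, the fingers measure 114 mm over their backs; the gripper's body (76 mm by 85 mm) begins 54 mm behind the grasp point. The pads swing forward as they close: fully open they stand 13 mm farther back than shut.
Start: joints at [1.074, 0.053, 1.613, -0, 1.476, -0.119], TCP at [230.536, 580.909, 256.304] pointing down, gripper open.
Joint ranges: [-3.01, 3.01], [-1.01, 2.22], [0.06, 2.58], [-1.02, 4.17], [0.09, 2.62], [-3.14, 3.14]. Speed limits (rad/s): [2.57, 2.57, 3.14, 3.14, 3.14, 3.14].

INTERFACE

Orientations are given as a rotation vector (axis times angle).
In Python, from plant import robot, viewer, sign_off gives the robot as it stands (robot), with the cameras (viewer) and the job as plain functions.
- The arm moves only by the shell command python3 drive.py 'ROWS'. ROWS is rows parted by semicolons, their numbers by spaces, 1 to 5 of them, each of 7 numbers: dx, dy, dz in mm, then a rotation vector rx, ry, rz in rad, then the finger opening in mm; each row is the pose to reach, as a shift and turn from the pose commanded when the command began, along the tool's axes at that moment; what a row does not reach only later rows make up. A row lasts 1/8 s, in which the tool goes at most 62.5 mm and 0.188 rad, less where a joint would pass 70% of its speed; a pose out of reach is approached as far as the arm can. The fingers move at their own pace and stop on an object; the grip force is fixed at half the most. Time passes only in rows, so rows that do not move let the fingers close. It prints the time, the measured TCP pose, the force, the opening and the grip force at its end.
- robot.sense(): the state, without advancing time (a new reading comes with each control period).
- viewer.camera(name): name is "scene" or "top" or "wrist"; returns the picture (480x640x3 uint8, red, green, blue); there is no depth.
- viewer.camera_model(name): a dict with "mtx" (3x3 intrinsics, pixels), "rvec" (rotation vector, rad) and "tvec" (3), from world to camera coordinates, as OpenCV has them; the wrist camera has in their place "T_tool_cam" (4x4, takes a point from camera to tool coordinates, whose origin is the TCP and whose axes are the flange's). Camera axes: x right, y down, z forward; pixel columns grow to the right and rows downward; lengths in mm; the calibration is good to about 2 mm. The wrist camera is an equidistant fisheye: a pixel r from the principal point sees the ray r / f radians off the axis. A picture is of the moment at which its call begins: read the wrist's pose just before it. camera_model takes no time and is no camera call.
- sign_off(): hands the job in; it is judged then, once.
The state is a dict: "time": time; "joint_positions": joint angles; "joint_velocities": joint speeds; "effort": joint torques, N m; "tool_pos": TCP position; "eef_rot": TCP orientation; "contact_force": force on the tool from outside, world axes, zero at the start; "torque": the same for the moment, N m; "opening": finger opening in mm; "grip_force": force on a finger pad.
Only numpy, scipy, OpenCV 4.12 (cv2) and the standard library are available. Lean on these libraries where they do the work, as an engineer would, in place of code of your own. Each camera call takes 0.05 s, during which the arm holds its last target. There are 200 camera calls.

## Working session

There is one attempt and no reset: what is moved stays moved. The work goes in short steps, Python scripts to look and compute and a shell command to move; the robot and the scene stay as the last step left them, time stands still between calls to the robot, and variables do not carry over. Pictures are saved under pics/ and viewed, at most 10 in all, crops included, and the job is handed in when it is done.

```bash
ls; mkdir -p pics; python3 - <<'E'
from plant import robot, viewer, sign_off
import cv2
s=robot.sense();print(s)
for n in("scene","top"):
    cv2.imwrite(f"pics/{n}0.png",viewer.camera(n)[:,:,::-1]);m=viewer.camera_model(n);print(n,m)
print(viewer.camera_model("wrist"))
E
```

```text
drive.py
pics
plant.py
{'time': 0.0, 'joint_positions': array([ 1.07399717e+00,  5.33886454e-02,  1.61431904e+00, -4.24179324e-06,
        1.47596674e+00, -1.18957342e-01]), 'joint_velocities': array([ 1.43405089e-04, -5.40899242e-05, -8.21000693e-05,  1.53655384e-03,
        7.61681959e-04, -9.57157638e-05]), 'effort': array([-5.91142343e-04, -3.93694675e+01, -3.70169413e+01, -2.18450882e-04,
        7.23719801e-03, -6.92221278e-06]), 'tool_pos': array([230.272754  , 580.41636607, 255.02828512]), 'eef_rot': array([-0.58986967, -3.08507866,  0.00311767]), 'contact_force': array([ 0.24092215,  0.35266332, -0.04393696]), 'torque': array([-0.01894649,  0.04503463, -0.01032717]), 'grip_force': 0.0, 'opening': 85.16250901731804}
scene {'mtx': array([[521.36846708,   0.        , 306.93760485],
       [  0.        , 521.36846708, 240.29289479],
       [  0.        ,   0.        ,   1.        ]]), 'rvec': array([ 2.09246534,  0.63987405, -0.35642838]), 'tvec': array([-472.19730282,  -64.50764062, 1626.37193595])}
top {'mtx': array([[445.54341545,   0.        , 317.25316041],
       [  0.        , 445.54341545, 236.02233312],
       [  0.        ,   0.        ,   1.        ]]), 'rvec': array([ 2.19072689, -2.16688973,  0.09657658]), 'tvec': array([   6.38933856,  523.91892371, 1063.62724567])}
{'mtx': array([[371.64829954,   0.        , 319.24705114],
       [  0.        , 371.64829954, 237.87649221],
       [  0.        ,   0.        ,   1.        ]]), 'T_tool_cam': array([[-8.72597063e-05, -9.46053659e-01, -3.24009979e-01,
         8.34115568e+01],
       [ 9.99999972e-01, -1.53144647e-04,  1.77844367e-04,
        -1.63937972e+00],
       [-2.17870708e-04, -3.24009954e-01,  9.46053646e-01,
        -1.16076817e+02],
       [ 0.00000000e+00,  0.00000000e+00,  0.00000000e+00,
         1.00000000e+00]])}
```

View pics/scene0.png

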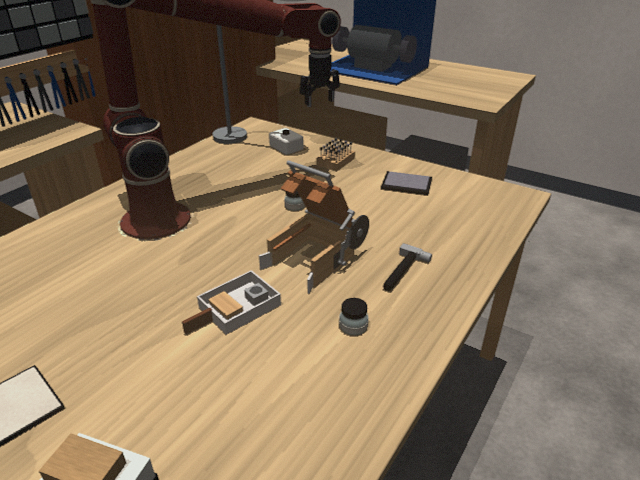

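View pics/top0.png

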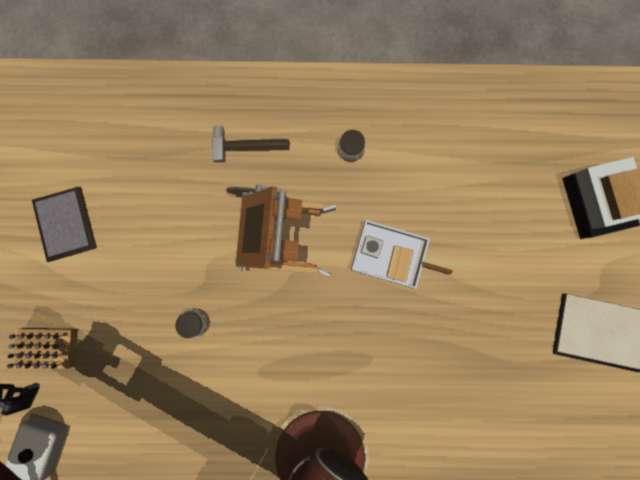

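Scene: tray at (240,302), its handle at (197,321), stand at (318,235). Top: tray corners about (366,222) to (415,288), handle tip (451,271), stand about (240–330, 187–272). I'll crop both pictures larger to get precise corners.

```bash
python3 - <<'E'
import cv2
a=cv2.imread("pics/top0.png")[170:300,220:470];cv2.imwrite("pics/topc.png",cv2.resize(a,(750,390),interpolation=cv2.INTER_CUBIC))
a=cv2.imread("pics/scene0.png")[150:345,170:380];cv2.imwrite("pics/scc.png",cv2.resize(a,None,fx=3,fy=3,interpolation=cv2.INTER_CUBIC))
E
```

```text
(no output)
```

View pics/topc.png

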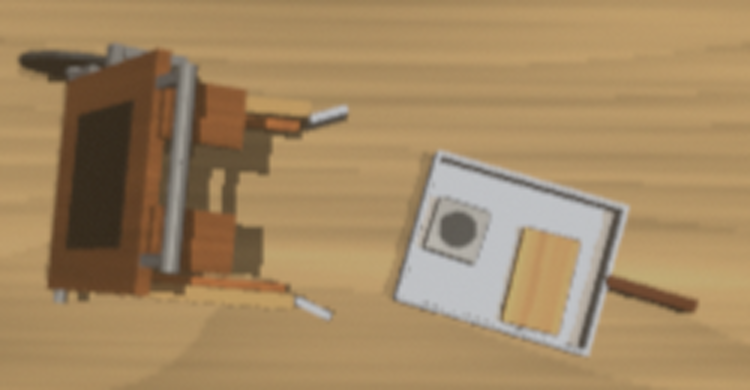

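View pics/scc.png

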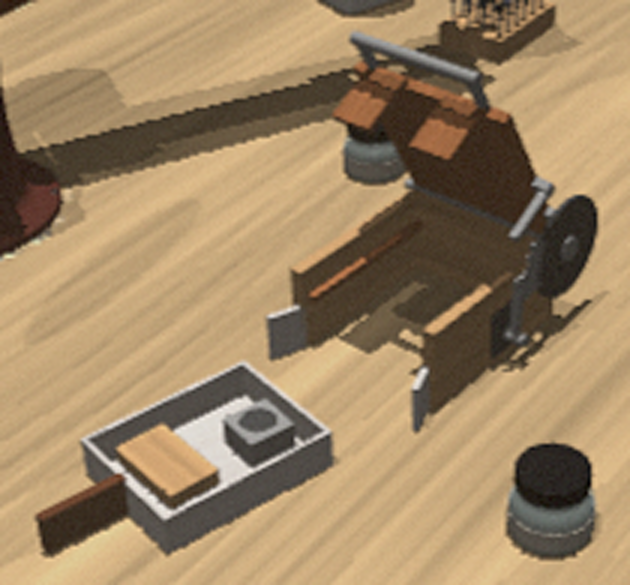

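```bash
cat > h.py <<'E'
import numpy as np,cv2
from scipy.optimize import least_squares
from scipy.spatial.transform import Rotation as R
from plant import robot, viewer, sign_off
def proj(n,P):
    m=viewer.camera_model(n)
    return cv2.projectPoints(np.array(P,float),m["rvec"],m["tvec"],m["mtx"],None)[0][:,0]
def up(n,p):
    o=dict(top=(220,170),scene=(170,150))[n]
    return (np.array(p,float)+.5)/3-.5+o
def place(p,L):
    c,s=np.cos(p[2]),np.sin(p[2]);L=np.array(L,float)
    return np.c_[p[0]+c*L[:,0]-s*L[:,1],p[1]+s*L[:,0]+c*L[:,1],L[:,2]]
def brd(q,r,h,y):  # board-fixed point -> stand frame
    return [88-r*np.cos(q)+h*-np.sin(q)*-1*1, y, 82+r*np.sin(q)+h*np.cos(q)]
E
python3 - <<'E'
from h import *
T=[[80,-62.5,36],[-80,-62.5,36],[80,62.5,36],[-80,62.5,36]]
ot={"top":up("top",[(438,152),(628,206),(394,298),(589,355)]),"scene":up("scene",[(332,437),(165,512),(245,364),(84,440)])}
for use in (("top",),("scene",),("top","scene")):
    f=lambda p:np.concatenate([(proj(n,place(p,T))-ot[n]).ravel() for n in use])
    r=least_squares(f,[500,-150,1.8]);print("tray",use,r.x.round(3),r.fun.round(1))
def S(q):
    return [[-121,-80.5,45],[-121,80.5,45],brd(q,184,10,-80.5),brd(q,184,10,80.5),brd(q+.0225,222,0,0)]
os={"top":up("top",[(349,108),(332,316),(166,50),(148,294),(177,166)]),"scene":up("scene",[(415,378),(268,317)]+[(512,112),(365,62),(416,58)])}
for use in (("top",),("scene",),("top","scene")):
    f=lambda p:np.concatenate([(proj(n,place(p,S(p[3])))-os[n]).ravel() for n in use])
    r=least_squares(f,[500,150,1.6,.9]);print("stand",use,r.x.round(3),r.fun.round(1))
E
```

```text
tray ('top',) [ 481.83  -163.877    1.298] [-0.3 -0.7  0.3 -0.2  0.2  0.5 -0.3  0.3]
tray ('scene',) [ 485.268 -164.021    1.28 ] [ 0.5 -1.5 -0.5  2.7  0.7 -1.1 -0.6 -0.8]
tray ('top', 'scene') [ 483.152 -163.588    1.291] [-0.2 -1.4  0.3 -0.4 -0.  -0.3 -0.6 -0.1 -0.1 -2.2 -0.6  2.3 -0.3 -1.6
 -1.2 -0.9]
stand ('top',) [521.191  94.161   1.505   1.072] [-0.1  0.8  0.6 -1.4 -0.8 -0.8 -2.   0.5  2.3  0.7]
stand ('scene',) [523.719 101.143   1.485   1.061] [-0.2  2.   1.9 -0.9 -0.3 -0.3 -1.3 -1.7 -0.   0.6]
stand ('top', 'scene') [522.649  96.375   1.499   1.067] [-0.8  0.5 -0.5 -1.8 -1.2 -1.5 -2.8 -0.3  1.8  0.  -0.8  2.9  0.7  0.2
 -1.2 -0.1 -2.8 -1.3 -1.1  0.8]
```

```bash
cat >> h.py <<'E'
def tgt(g,head,tilt,back=0):
    """tool pose with grasp point at g (mm), fingers leaning tilt rad towards heading"""
    h=np.array([np.cos(head),np.sin(head),0]);k=np.array([0,0,1.])
    x=np.cos(tilt)*h+np.sin(tilt)*k; z=np.sin(tilt)*h-np.cos(tilt)*k
    return np.array(g)-(6+back)*z, np.c_[x,np.cross(z,x),z]
def delta(g,head,tilt,back=0):
    s=robot.sense();A=R.from_rotvec(s["eef_rot"]).as_matrix();p,M=tgt(g,head,tilt,back)
    d=A.T@(p-s["tool_pos"]);r=R.from_matrix(A.T@M).as_rotvec()
    print("d",d.round(1),"r",r.round(3),"rows",max(np.linalg.norm(d)/62.5,np.linalg.norm(r)/.188).round(1))
def grasp():
    s=robot.sense();A=R.from_rotvec(s["eef_rot"]).as_matrix()
    z=A[:,2];x=A[:,0];print("t",round(s["time"],2),"grasp",(s["tool_pos"]+6*z).round(1),"head",np.arctan2(x[1],x[0]).round(3),"tilt",np.arctan2(x[2],np.hypot(x[0],x[1])).round(3),"F",s["contact_force"].round(1),"open",s["opening"].round(1),"j",s["joint_positions"].round(2))
E
python3 -c "
from h import *
grasp();delta([365,200,250],2.0,0.0)"
sed -i 's/s\["opening"\].round(1)/round(s["opening"],1)/' h.py
python3 -c "
from h import *
grasp();delta([365,200,250],2.0,0.0)"
```

```text
t 0.1 grasp [230.3 580.4 249.2] head 2.764 tilt 0.0 F [ 0.7  0.3 -0.1] open 85.4 j [ 1.07  0.05  1.61  0.    1.48 -0.12]
d [-2.655e+02 -3.039e+02 -3.000e-01] r [-0.002  0.001  0.764] rows 6.5
```

```bash
python3 drive.py '-265 -304 0 0 0 0.764 85;-265 -304 0 0 0 0.764 85;-265 -304 0 0 0 0.764 85;-265 -304 0 0 0 0.764 85;-265 -304 0 0 0 0.764 85'
python3 -c "
from h import *
grasp();delta([390,-150,240],1.5,0.0)"
```

```text
time: 0.72
tool_pos: [334.5, 284.3, 255.9]
eef_rot: [1.699, 2.643, -0.0]
contact_force: [0.8, 0.2, 0.3]
opening: 85.0
grip_force: 0.0
t 0.72 grasp [334.5 284.3 249.9] head 1.999 tilt -0.0 F [0.8 0.2 0.3] open 85.0 j [ 0.53 -0.42  2.02 -0.    1.54  0.11]
d [-418.1 -129.9   10. ] r [0.    0.    0.499] rows 7.0
```

```bash
python3 drive.py '-418 -130 0 0 0 0.5 85;-418 -130 0 0 0 0.5 85;-418 -130 0 0 0 0.5 85;-418 -130 0 0 0 0.5 85;-418 -130 0 0 0 0.5 85'
python3 -c "
from h import *
grasp();delta([446.5,-290.9,30],1.296,0.5,110)"
```

```text
time: 1.35
tool_pos: [373.9, -25.7, 256.2]
eef_rot: [2.298, 2.141, 0.001]
contact_force: [1.2, 0.3, 0.0]
opening: 85.0
grip_force: 0.0
t 1.35 grasp [373.9 -25.7 250.2] head 1.5 tilt 0.0 F [1.2 0.3 0. ] open 85.0 j [-0.27 -0.61  2.15  0.    1.6  -0.2 ]
d [-313.9   79.9  124.4] r [-0.05   0.498  0.2  ] rows 5.6
```

```bash
python3 drive.py '-314 80 124 -0.05 0.498 0.2 85;-314 80 124 -0.05 0.498 0.2 85;-314 80 124 -0.05 0.498 0.2 85;-314 80 124 -0.05 0.498 0.2 85;-314 80 124 -0.05 0.498 0.2 85'
python3 - <<'E'
from h import *
grasp();delta([446.5,-290.9,30],1.296,0.5,0)
s=robot.sense();np.save("w.npy",np.r_[s["tool_pos"],s["eef_rot"]])
cv2.imwrite("pics/w1.png",viewer.camera("wrist")[:,:,::-1])
E
```

```text
time: 1.98
tool_pos: [424.6, -308.3, 145.0]
eef_rot: [-2.222, -1.677, -0.566]
contact_force: [0.3, 0.0, 0.3]
opening: 84.8
grip_force: 0.0
t 1.98 grasp [ 425.3 -305.5  139.7] head 1.293 tilt 0.501 F [0.3 0.  0.3] open 84.8 j [-0.96  0.07  1.84  0.38  1.56 -0.75]
d [-35.2  16.6 105.7] r [-0.001 -0.001 -0.003] rows 1.8
```

View pics/w1.png

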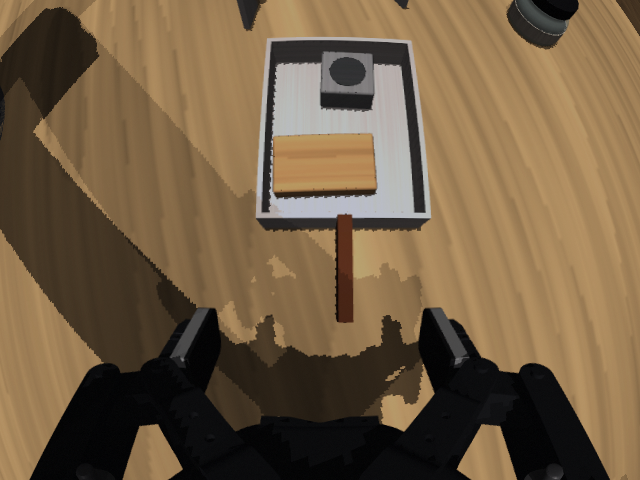

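The wrist picture shows the tray rim corners at (269,40), (411,40), (258,218), (429,218). The handle fin's top runs from (344,216) to its tip at (345,321).

```bash
cat >> h.py <<'E'
def wproj(w,P):
    m=viewer.camera_model("wrist");T=np.eye(4);T[:3,:3]=R.from_rotvec(w[3:]).as_matrix();T[:3,3]=w[:3]
    I=np.linalg.inv(T@m["T_tool_cam"]);c=np.array(P)@I[:3,:3].T+I[:3,3]
    return cv2.fisheye.distortPoints((c[:,:2]/c[:,2:])[None],m["mtx"],np.zeros(4))[0]
E
python3 - <<'E'
from h import *
w=np.load("w.npy")
L=[[80,62.5,36],[80,-62.5,36],[-80,62.5,36],[-80,-62.5,36],[-152,0,38],[-84,0,38]]
o=np.array([(269,40),(411,40),(258,218),(429,218),(345,321),(344,216)],float)
r=least_squares(lambda p:(wproj(w,place(p,L))-o).ravel(),[482,-164,1.296]);print(r.x.round(3),r.fun.round(1))
x,y,t=r.x; g=[x-132*np.cos(t),y-132*np.sin(t),30];print(g);delta(g,t,.5,0)
E
```

```text
[ 483.49  -165.237    1.292] [-1.8 -3.9  0.9 -1.2 -2.9 -1.8  2.4 -1.1  0.4  0.3  0.8  5.1]
[np.float64(447.11004935778817), np.float64(-292.1244192966122), 30]
d [-29.4  16.8 102.4] r [-0.005 -0.    -0.005] rows 1.7
```

```bash
python3 drive.py '0 0 0 0 0 0 85;0 0 0 0 0 0 85'
python3 -c "
from h import *
grasp();delta([447,-291.7,31],1.294,0.5,0)"
```

```text
time: 2.28
tool_pos: [425.2, -305.2, 147.0]
eef_rot: [-2.22, -1.681, -0.566]
contact_force: [0.4, 0.1, 0.4]
opening: 85.1
grip_force: 0.0
t 2.27 grasp [ 426.  -302.5  141.7] head 1.296 tilt 0.5 F [0.4 0.1 0.4] open 85.1 j [-0.95  0.07  1.84  0.38  1.56 -0.74]
d [-38.9  17.4 104.9] r [-0.002  0.     0.002] rows 1.8
```

```bash
python3 drive.py '-39 17 40 0 0 0 85;-39 17 80 0 0 0 85;-39 17 105 0 0 0 85;-39 17 105 0 0 0 85'
python3 drive.py '0 0 0 0 0 0 0;0 0 0 0 0 0 0;0 0 0 0 0 0 0;0 0 0 0 0 0 0;0 0 0 0 0 0 0'
python3 -c "
from h import *
grasp()"
```

```text
time: 2.78
tool_pos: [445.3, -292.4, 35.4]
eef_rot: [-2.217, -1.681, -0.565]
contact_force: [0.0, -0.6, 0.5]
opening: 85.1
grip_force: 0.0
time: 3.4
tool_pos: [446.0, -295.6, 36.2]
eef_rot: [-2.221, -1.68, -0.566]
contact_force: [-0.8, -1.1, 3.2]
opening: 9.1
grip_force: 59.9
t 3.4 grasp [ 446.8 -292.8   31. ] head 1.295 tilt 0.499 F [-0.8 -1.1  3.2] open 9.1 j [-0.91  0.24  1.86  0.4   1.37 -0.79]
```

```bash

python3 -c "
from h import *
delta([497.3,-250.6,31],1.50,0.5,0)"
```

```text
d [47.8 37.7 26. ] r [ 0.098  0.001 -0.18 ] rows 1.1
```

```bash
python3 drive.py '10 8 5 0.02 0 -0.036 0;19 15 10 0.04 0 -0.072 0;29 23 16 0.06 0 -0.108 0;38 30 21 0.08 0 -0.144 0;48 38 26 0.098 0 -0.18 0'
python3 drive.py '0 0 0 0 0 0 0;0 0 0 0 0 0 0'
python3 - <<'E'
from h import *
grasp()
s=robot.sense();np.save("w2.npy",np.r_[s["tool_pos"],s["eef_rot"]])
a=viewer.camera("wrist")[:,:,::-1];b=viewer.camera("top")[:,:,::-1]
b=cv2.resize(b[170:300,220:470],(640,333),interpolation=cv2.INTER_CUBIC)
cv2.imwrite("pics/w2.png",np.vstack([a[:260],b]))
E
```

```text
time: 4.03
tool_pos: [498.0, -252.8, 36.3]
eef_rot: [-2.012, -1.882, -0.512]
contact_force: [-2.5, -3.6, 2.2]
opening: 9.3
grip_force: 60.1
time: 4.28
tool_pos: [498.0, -251.6, 36.2]
eef_rot: [-2.014, -1.877, -0.517]
contact_force: [3.5, 3.3, 4.0]
opening: 9.1
grip_force: 59.8
t 4.28 grasp [ 498.2 -248.8   30.9] head 1.501 tilt 0.502 F [3.5 3.3 4. ] open 9.1 j [-0.77  0.31  1.78  0.38  1.41 -0.83]
```

View pics/w2.png

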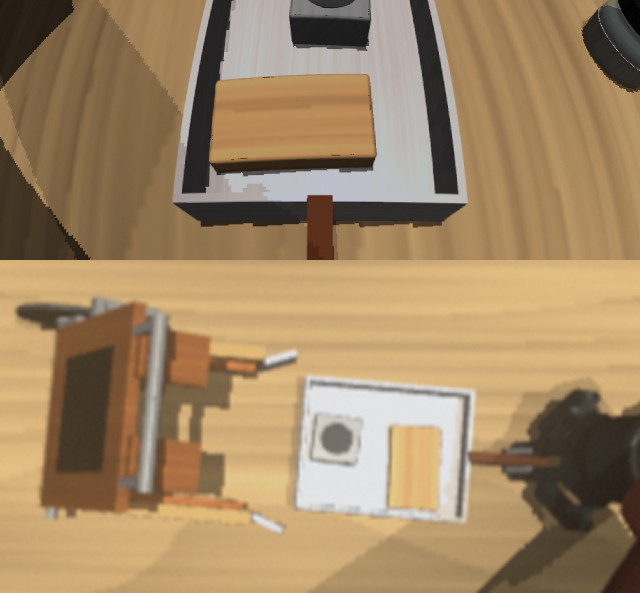

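Tray rim corners in the lower (top-camera) part are (305,377), (475,392), (295,510), (466,521), and the guide tips are (297,352) and (283,529). The tray looks parallel to the stand and about 2 mm off centre. I'll fit both poses to get the figure.

```bash
python3 - <<'E'
from h import *
u=lambda p:(np.array(p,float)-[0,260]+.5)/2.56-.5+[220,170]
T=[[80,-62.5,36],[-80,-62.5,36],[80,62.5,36],[-80,62.5,36]]
o=u([(305,377),(475,392),(295,510),(466,521)])
t=least_squares(lambda p:(proj("top",place(p,T))-o).ravel(),[500,-110,1.5]);print(t.x.round(3),t.fun.round(1))
G=[[-121,-80.5,45],[-121,80.5,45]]
og=(u([(297,352),(283,529)])+up("top",[(349,108),(332,316)]))/2
for yaw in(None,1.50):
    s=least_squares(lambda p:np.r_[(proj("top",place(p,G))-og).ravel(),0 if yaw is None else 500*(p[2]-yaw)],[521,95,1.5]).x
    d=t.x-s;c,n=np.cos(s[2]),np.sin(s[2]);print(s.round(3),"tray in stand",(c*d[0]+n*d[1]).round(1),(-n*d[0]+c*d[1]).round(1),d[2].round(3))
E
```

```text
[ 505.338 -115.319    1.503] [ 0.1  0.1 -0.3 -0.6  0.1 -0.2  0.   0.7]
[521.344  94.982   1.499] tray in stand -210.9 0.8 0.005
[521.182  94.995   1.5  ] tray in stand -210.9 0.9 0.003
```

```bash
python3 drive.py '18 0.5 10 0 0 0 0;36 1 20 0 0 0 0;54 1 29 0 0 0 0;72 1 39 0 0 0 0;90 1 49 0 0 0 0'
python3 drive.py '18 0 10 0 0 0 0;36 0 20 0 0 0 0;54 0 29 0 0 0 0;70 0 38 0 0 0 0;81 0 44 0 0 0 0'
python3 drive.py '0 0 0 0 0 0 0;0 0 0 0 0 0 0'
python3 -c "
from h import *
grasp()"
```

```text
time: 5.0
tool_pos: [505.5, -150.5, 36.2]
eef_rot: [-2.017, -1.879, -0.513]
contact_force: [-0.3, -6.1, 4.0]
opening: 8.8
grip_force: 60.5
time: 5.62
tool_pos: [511.8, -57.9, 36.2]
eef_rot: [-2.015, -1.879, -0.513]
contact_force: [-0.5, -5.3, 3.3]
opening: 9.3
grip_force: 60.4
time: 5.88
tool_pos: [511.5, -57.2, 36.1]
eef_rot: [-2.012, -1.876, -0.515]
contact_force: [0.9, 5.3, 3.6]
opening: 8.6
grip_force: 59.7
t 5.88 grasp [511.7 -54.4  30.8] head 1.5 tilt 0.503 F [0.9 5.3 3.6] open 8.6 j [-0.48  0.14  1.98  0.48  1.27 -0.61]
```

```bash
python3 drive.py '3 0 1.5 0 0 0 0;5 0 3 0 0 0 0;8 0 4 0 0 0 0;9 0 5 0 0 0 0;9 0 5 0 0 0 0'
python3 drive.py '1 0 0.5 0 0 0 0;2 0 1 0 0 0 0;2 0 1 0 0 0 0'
```

```text
time: 6.5
tool_pos: [512.7, -49.6, 36.2]
eef_rot: [-2.017, -1.88, -0.512]
contact_force: [-0.9, -5.0, 4.4]
opening: 9.3
grip_force: 60.5
time: 6.88
tool_pos: [512.9, -47.3, 36.2]
eef_rot: [-2.017, -1.879, -0.512]
contact_force: [-0.7, -5.1, 4.1]
opening: 9.3
grip_force: 60.4
```

```bash
python3 drive.py '1 0 0.5 0 0 0 0;2 0 1 0 0 0 0;2 0 1 0 0 0 0'
python3 drive.py '1 0 0.5 0 0 0 0;2 0 1 0 0 0 0;2 0 1 0 0 0 0'
```

```text
time: 7.25
tool_pos: [513.0, -46.3, 36.2]
eef_rot: [-2.018, -1.881, -0.51]
contact_force: [-2.7, -10.2, 4.2]
opening: 9.0
grip_force: 60.8
time: 7.62
tool_pos: [513.0, -46.3, 36.3]
eef_rot: [-2.021, -1.884, -0.506]
contact_force: [-6.0, -19.3, 5.2]
opening: 9.0
grip_force: 61.5
```

```bash
python3 drive.py '-1 0 -0.5 0 0 0 0;-1 0 -0.5 0 0 0 40;-1 0 -0.5 0 0 0 60;-1 0 -0.5 0 0 0 60;-1 0 -0.5 0 0 0 60'
python3 drive.py '0 0 -30 0 0 0 60;0 0 -80 0 0 0 60;0 0 -130 0 0 0 60;0 0 -150 0 0 0 60;0 0 -150 0 0 0 60'
python3 - <<'E'
from h import *
grasp()
s=robot.sense();np.save("w3.npy",np.r_[s["tool_pos"],s["eef_rot"]])
a=viewer.camera("wrist")[:,:,::-1];b=viewer.camera("scene")[:,:,::-1]
b=cv2.resize(b[150:300,230:400],None,fx=2,fy=2,interpolation=cv2.INTER_CUBIC)
c=np.zeros((480,800,3),np.uint8);c[:,:]=0;c[:,:460]=a[:,90:550];c[:300,460:800]=b
cv2.imwrite("pics/w3.png",c)
E
```

```text
time: 8.25
tool_pos: [512.7, -42.4, 36.0]
eef_rot: [-2.014, -1.878, -0.513]
contact_force: [-0.4, 0.3, -0.3]
opening: 59.9
grip_force: 0.0
time: 8.88
tool_pos: [508.5, -115.0, 168.6]
eef_rot: [-2.017, -1.879, -0.515]
contact_force: [0.1, 0.0, 0.2]
opening: 59.8
grip_force: 0.0
t 8.88 grasp [ 508.7 -112.2  163.3] head 1.501 tilt 0.499 F [0.1 0.  0.2] open 59.8 j [-0.58 -0.01  1.89  0.43  1.53 -0.58]
```

View pics/w3.png

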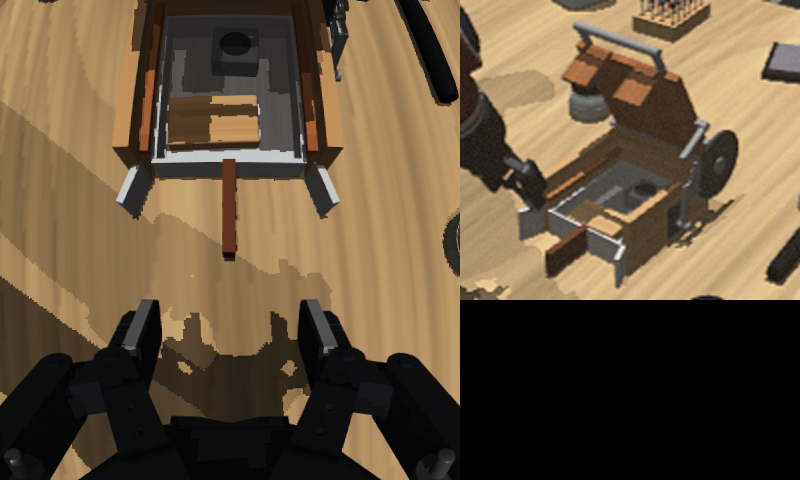

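The tray is home: its back wall is just inside the mouth, with the rim under the lips and both pieces inside. The board is still propped, near 1.08. Next is the bar.

```bash
python3 -c "
from h import *
delta([505,-60,370],3.07,0.0,0)"
```

```text
d [ 147.7   -6.6 -158.6] r [ 0.39  -0.396 -1.534] rows 8.7
```

```bash
python3 drive.py '148 -7 -159 0.39 -0.396 -1.534 30;148 -7 -159 0.39 -0.396 -1.534 30;148 -7 -159 0.39 -0.396 -1.534 30;148 -7 -159 0.39 -0.396 -1.534 30;148 -7 -159 0.39 -0.396 -1.534 30'
python3 -c "
from h import *
grasp();delta([520.5,83,350],3.07,0.0,0)"
```

```text
time: 9.6
tool_pos: [505.6, -59.4, 379.6]
eef_rot: [-1.047, -2.788, -0.249]
contact_force: [-0.5, -0.0, -0.9]
opening: 29.9
grip_force: 0.0
t 9.6 grasp [505.1 -58.1 373.8] head 2.433 tilt 0.202 F [-0.5 -0.  -0.9] open 29.9 j [-0.35 -0.2   1.66  0.17  1.83 -1.17]
d [ 74.9 113.1  51.4] r [ 0.164 -0.162 -0.644] rows 3.6
```

```bash
python3 drive.py '0 0 0 0.164 -0.162 -0.644 30;40 50 10 0.164 -0.162 -0.644 30;75 113 45 0.164 -0.162 -0.644 30;75 113 45 0.164 -0.162 -0.644 30;75 113 45 0.164 -0.162 -0.644 30'
python3 - <<'E'
from h import *
viewer.camera("top")
grasp();delta([520.5,83,350],3.07,0.0,0)
s=robot.sense();np.save("w4.npy",np.r_[s["tool_pos"],s["eef_rot"]])
cv2.imwrite("pics/w4.png",viewer.camera("wrist")[:,:,::-1])
q=1.08;sx=88-222*np.cos(q+.0225);z=82+222*np.sin(q+.0225)
print(wproj(np.load("w4.npy"),place([521.3,95,1.5],[[sx,-58,z],[sx,0,z],[sx,58,z]])).round(0))
E
```

```text
time: 10.22
tool_pos: [520.1, 82.8, 357.8]
eef_rot: [-0.119, -3.13, -0.003]
contact_force: [-0.3, 0.0, 0.6]
opening: 29.9
grip_force: 0.0
t 10.28 grasp [520.5  81.5 352.7] head 3.063 tilt 0.008 F [ 0.4 -0.8 -0.5] open 29.7 j [ 0.01 -0.22  1.7   0.    1.67 -1.48]
d [0.1 1.5 2.7] r [ 0.001 -0.008 -0.007] rows 0.1
[[324. 350.]
 [324. 267.]
 [324. 165.]]
```

View pics/w4.png

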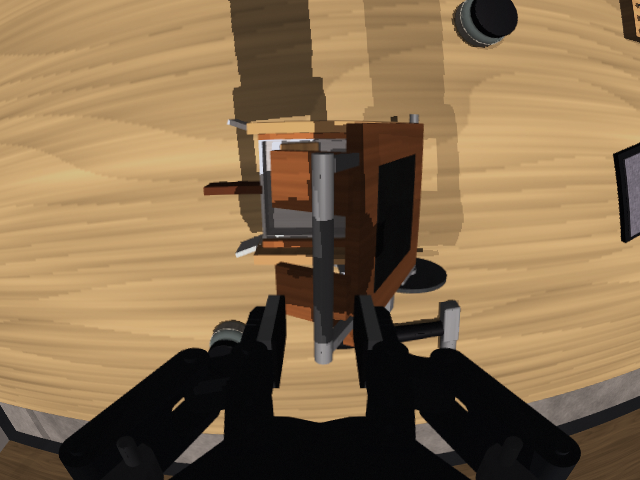

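The bar runs from (323,155) to (323,360) and is centred between the fingers. The projection of its ±58 mm points, (324,165) and (324,350), agrees. I'll descend and grip.

```bash
python3 drive.py '0 1 25 0 0 0 30;0 1 50 0 0 0 30;0 1 68 0 0 0 30;0 1 68 0 0 0 30'
python3 drive.py '0 0 0 0 0 0 0;0 0 0 0 0 0 0;0 0 0 0 0 0 0;0 0 0 0 0 0 0'
python3 -c "
from h import *
grasp()"
```

```text
time: 10.82
tool_pos: [520.5, 80.7, 291.3]
eef_rot: [-0.128, -3.132, -0.003]
contact_force: [-0.5, -0.7, 0.9]
opening: 29.9
grip_force: 0.0
time: 11.32
tool_pos: [521.6, 81.2, 294.4]
eef_rot: [-0.126, -3.138, -0.002]
contact_force: [-0.6, -2.5, 3.8]
opening: 9.3
grip_force: 58.9
t 11.32 grasp [521.6  81.2 288.4] head 3.061 tilt 0.002 F [-0.6 -2.5  3.8] open 9.3 j [ 0.01 -0.2   1.79  0.    1.55 -1.48]
```

```bash
python3 drive.py '0 0 0 0 0 0 28;0 0 0 0 0 0 28;0 0 6 0 0 0 28;0 0 6 0 0 0 28'
python3 -c "
from h import *
grasp()"
python3 drive.py '0 0 0 0 0 0 0;0 0 0 0 0 0 0;0 0 0 0 0 0 0;0 0 0 0 0 0 0'
python3 -c "
from h import *
grasp()"
```

```text
time: 11.82
tool_pos: [520.9, 81.4, 286.4]
eef_rot: [-0.126, -3.135, -0.003]
contact_force: [0.5, -1.2, -0.7]
opening: 28.0
grip_force: 0.7
t 11.82 grasp [520.9  81.4 280.4] head 3.061 tilt 0.005 F [ 0.5 -1.2 -0.7] open 28.0 j [ 0.01 -0.2   1.8   0.    1.54 -1.48]
time: 12.32
tool_pos: [521.2, 81.4, 287.6]
eef_rot: [-0.126, -3.136, -0.002]
contact_force: [-1.5, -4.2, 3.2]
opening: 10.0
grip_force: 58.5
t 12.32 grasp [521.1  81.4 281.6] head 3.061 tilt 0.003 F [-1.5 -4.2  3.2] open 10.0 j [ 0.01 -0.2   1.8   0.    1.54 -1.48]
```

```bash
python3 -c "
import numpy as np
f=lambda a,b:(a,b,(222*(np.cos(a+.0225)-np.cos(b+.0225))).round(1),(222*(np.sin(a+.0225)-np.sin(b+.0225))).round(1))
for b in np.arange(1.13,1.40,.05):print(f(1.08,b.round(2)))
print()
for a in np.arange(1.38,.1,-.25):
  for k in range(1,6):print(f(a.round(2),(a-.05*k).round(2)))
"
```

```text
(1.08, np.float64(1.13), np.float64(10.0), np.float64(-4.8))
(1.08, np.float64(1.18), np.float64(20.3), np.float64(-9.0))
(1.08, np.float64(1.23), np.float64(30.7), np.float64(-12.7))
(1.08, np.float64(1.28), np.float64(41.4), np.float64(-16.0))
(1.08, np.float64(1.33), np.float64(52.1), np.float64(-18.6))
(1.08, np.float64(1.38), np.float64(63.0), np.float64(-20.8))

(np.float64(1.38), np.float64(1.33), np.float64(-10.9), np.float64(2.1))
(np.float64(1.38), np.float64(1.28), np.float64(-21.7), np.float64(4.8))
(np.float64(1.38), np.float64(1.23), np.float64(-32.3), np.float64(8.0))
(np.float64(1.38), np.float64(1.18), np.float64(-42.7), np.float64(11.8))
(np.float64(1.38), np.float64(1.13), np.float64(-53.0), np.float64(16.0))
(np.float64(1.13), np.float64(1.08), np.float64(-10.0), np.float64(4.8))
(np.float64(1.13), np.float64(1.03), np.float64(-19.8), np.float64(10.0))
(np.float64(1.13), np.float64(0.98), np.float64(-29.3), np.float64(15.8))
(np.float64(1.13), np.float64(0.93), np.float64(-38.5), np.float64(22.0))
(np.float64(1.13), np.float64(0.88), np.float64(-47.4), np.float64(
[... 778 characters left out ...]
, np.float64(-4.1), np.float64(10.3))
(np.float64(0.38), np.float64(0.28), np.float64(-7.7), np.float64(20.8))
(np.float64(0.38), np.float64(0.23), np.float64(-10.7), np.float64(31.5))
(np.float64(0.38), np.float64(0.18), np.float64(-13.2), np.float64(42.3))
(np.float64(0.38), np.float64(0.13), np.float64(-15.2), np.float64(53.2))
(np.float64(0.13), np.float64(0.08), np.float64(-1.4), np.float64(11.0))
(np.float64(0.13), np.float64(0.03), np.float64(-2.3), np.float64(22.1))
(np.float64(0.13), np.float64(-0.02), np.float64(-2.6), np.float64(33.2))
(np.float64(0.13), np.float64(-0.07), np.float64(-2.3), np.float64(44.3))
(np.float64(0.13), np.float64(-0.12), np.float64(-1.5), np.float64(55.3))
```

```bash
python3 drive.py '0 10 -5 0 0 0 0;0 20 -9 0 0 0 0;0 31 -13 0 0 0 0'
python3 -c "
from h import *
grasp()"
python3 drive.py '0 10 -3 0 0 0 0;0 21 -6 0 0 0 0;0 32 -8 0 0 0 0;0 33 -8 0 0 0 0;0 33 -8 0 0 0 0'
python3 - <<'E'
from h import *
grasp()
a=viewer.camera("scene")[100:250,260:410,::-1]
cv2.imwrite("pics/s5.png",cv2.resize(a,None,fx=4,fy=4,interpolation=cv2.INTER_CUBIC))
E
```

```text
time: 12.7
tool_pos: [523.4, 112.3, 301.2]
eef_rot: [-0.126, -3.135, -0.0]
contact_force: [-3.3, -5.4, 3.7]
opening: 10.1
grip_force: 58.4
t 12.7 grasp [523.4 112.3 295.2] head 3.061 tilt 0.004 F [-3.3 -5.4  3.7] open 10.1 j [ 0.07 -0.18  1.76  0.    1.57 -1.42]
time: 13.32
tool_pos: [525.9, 145.9, 310.5]
eef_rot: [-0.124, -3.135, -0.003]
contact_force: [-6.2, -2.8, 9.0]
opening: 10.0
grip_force: 59.0
t 13.32 grasp [525.9 146.  304.5] head 3.062 tilt 0.004 F [-6.2 -2.8  9. ] open 10.0 j [ 0.13 -0.16  1.73  0.    1.58 -1.36]
```

View pics/s5.png

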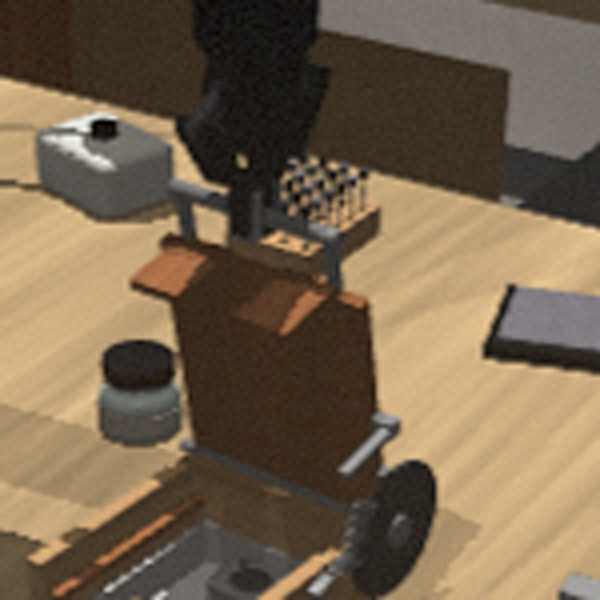

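The bar is gripped, the board is near 1.38, and the pawl looks tipped away from the disc at (320,580). I'll start lowering and watch the force where the 1.08 notch would catch.

```bash
python3 drive.py '0 -11 2 0 0 0 0;0 -22 5 0 0 0 0;0 -32 8 0 0 0 0;0 -43 12 0 0 0 0;0 -53 16 0 0 0 0'
python3 drive.py '0 -10 5 0 0 0 0;0 -20 10 0 0 0 0;0 -20 10 0 0 0 0'
python3 -c "
from h import *
grasp()"
```

```text
time: 14.0
tool_pos: [522.1, 93.4, 294.2]
eef_rot: [-0.125, -3.137, -0.008]
contact_force: [-3.0, -1.6, 7.0]
opening: 10.0
grip_force: 60.3
time: 14.38
tool_pos: [520.5, 72.3, 282.4]
eef_rot: [-0.127, -3.136, -0.002]
contact_force: [-1.6, -4.1, 2.9]
opening: 9.9
grip_force: 61.6
t 14.38 grasp [520.5  72.4 276.4] head 3.061 tilt 0.003 F [-1.6 -4.1  2.9] open 9.9 j [-0.   -0.2   1.81  0.    1.54 -1.49]
```

```bash
python3 drive.py '0 -9.5 6 0 0 0 0;0 -19 12 0 0 0 0;0 -27.5 18.5 0 0 0 0;0 -27.5 18.5 0 0 0 0'
python3 drive.py '0 -8.5 7 0 0 0 0;0 -16.5 14.5 0 0 0 0;0 -24.5 22.5 0 0 0 0;0 -32 31 0 0 0 0;0 -39 39.5 0 0 0 0'
python3 -c "
from h import *
grasp()"
```

```text
time: 14.88
tool_pos: [518.5, 44.8, 263.1]
eef_rot: [-0.127, -3.136, -0.003]
contact_force: [1.9, -1.7, 1.6]
opening: 9.6
grip_force: 62.2
time: 15.5
tool_pos: [515.5, 6.0, 223.5]
eef_rot: [-0.126, -3.138, -0.004]
contact_force: [3.0, -5.0, 2.5]
opening: 9.7
grip_force: 61.5
t 15.5 grasp [515.5   6.  217.5] head 3.061 tilt 0.002 F [ 3.  -5.   2.5] open 9.7 j [-0.13 -0.19  1.9   0.    1.43 -1.62]
```

```bash
python3 drive.py '0 -6.5 9 0 0 0 0;0 -12.5 18 0 0 0 0;0 -18 28 0 0 0 0;0 -23 38 0 0 0 0;0 -28 48 0 0 0 0'
python3 drive.py '0 -4 10 0 0 0 0;0 -7.5 21 0 0 0 0;0 -10.5 31.5 0 0 0 0;0 -13 42 0 0 0 0;0 -15 53 0 0 0 0'
python3 -c "
from h import *
grasp()"
```

```text
time: 16.12
tool_pos: [513.4, -21.7, 175.4]
eef_rot: [-0.126, -3.139, -0.004]
contact_force: [8.4, 0.7, -1.3]
opening: 9.9
grip_force: 61.0
time: 16.75
tool_pos: [512.3, -36.4, 122.7]
eef_rot: [0.126, 3.138, 0.004]
contact_force: [7.6, 0.2, -1.5]
opening: 9.8
grip_force: 59.2
t 16.75 grasp [512.3 -36.4 116.7] head 3.061 tilt -0.001 F [ 7.6  0.2 -1.5] open 9.8 j [-0.22 -0.09  1.99  0.    1.25 -1.71]
```

```bash
python3 drive.py '0 -1 7 0 0 0 0;0 -1.5 13 0 0 0 0;0 -2 19 0 0 0 0;0 -2 24 0 0 0 0;0 -2 24 0 0 0 0'
python3 drive.py '0 0 2 0 0 0 0;0 0 3 0 0 0 0;0 0 4 0 0 0 0;0 0 4 0 0 0 0'
python3 -c "
from h import *
grasp()"
```

```text
time: 17.38
tool_pos: [512.1, -38.5, 98.7]
eef_rot: [0.127, 3.138, 0.003]
contact_force: [7.7, -1.8, -2.0]
opening: 9.9
grip_force: 58.4
time: 17.88
tool_pos: [512.2, -38.5, 96.9]
eef_rot: [-0.126, -3.139, -0.003]
contact_force: [2.3, 0.6, 8.4]
opening: 9.8
grip_force: 59.7
t 17.88 grasp [512.2 -38.5  90.9] head 3.061 tilt 0.0 F [2.3 0.6 8.4] open 9.8 j [-0.22 -0.06  2.    0.    1.2  -1.71]
```

```bash
python3 drive.py '0 0 1 0 0 0 0;0 0 2 0 0 0 0;0 0 2 0 0 0 0'
python3 -c "
from h import *
grasp()"
python3 drive.py '0 0 -2 0 0 0 0;0 0 -3 0 0 0 12;0 0 -3 0 0 0 20;0 0 -3 0 0 0 26;0 0 -3 0 0 0 26'
python3 drive.py '0 0 -20 0 0 0 26;0 0 -60 0 0 0 26;0 0 -100 0 0 0 26;0 0 -150 0 0 0 26;0 0 -150 0 0 0 26'
python3 - <<'E'
from h import *
grasp()
s=robot.sense();w=np.r_[s["tool_pos"],s["eef_rot"]]
a=viewer.camera("wrist")[:,:,::-1]; b=viewer.camera("scene")[150:300,240:400,::-1]
b=cv2.resize(b,None,fx=2.4,fy=2.4,interpolation=cv2.INTER_CUBIC)
c=np.zeros((480,800,3),np.uint8);c[:,:416]=a[:,112:528];c[:360,416:]=b
cv2.imwrite("pics/f.png",c)
for q in(0,.04):
    P=place([521.3,95,1.5],[brd(q+.0225,222,6,-58),brd(q+.0225,222,6,58),brd(q,184,10,-80.5),brd(q,184,10,80.5)])
    print(q,(wproj(w,P)-[112,0]).round(0).tolist(),((proj("scene",P)-[240,150])*2.4+[416,0]).round(0).tolist())
E
```

```text
time: 18.25
tool_pos: [512.3, -38.6, 96.7]
eef_rot: [-0.126, -3.138, -0.003]
contact_force: [-4.2, -0.2, 20.1]
opening: 9.9
grip_force: 60.9
t 18.25 grasp [512.3 -38.6  90.7] head 3.061 tilt 0.001 F [-4.2 -0.2 20.1] open 9.9 j [-0.22 -0.06  2.    0.    1.2  -1.71]
time: 18.88
tool_pos: [510.1, -38.0, 95.2]
eef_rot: [-0.125, -3.134, -0.003]
contact_force: [0.1, -0.1, 0.1]
opening: 26.1
grip_force: 0.0
time: 19.5
tool_pos: [513.7, -39.0, 251.4]
eef_rot: [0.125, 3.133, 0.0]
contact_force: [-0.0, -0.3, 0.1]
opening: 26.1
grip_force: 0.0
t 19.5 grasp [513.7 -39.  245.4] head 3.062 tilt -0.006 F [-0.  -0.3  0.1] open 26.1 j [-0.22 -0.21  1.87  0.    1.48 -1.71]
0 [[210.0, 289.0], [209.0, 146.0], [254.0, 311.0], [260.0, 116.0]] [[550.0, 270.0], [466.0, 230.0], [590.0, 261.0], [474.0, 208.0]]
0.04 [[211.0, 294.0], [210.0, 148.0], [256.0, 316.0], [263.0, 116.0]] [[550.0, 262.0], [466.0, 223.0], [590.0, 255.0], [474.0, 202.0]]
```

View pics/f.png

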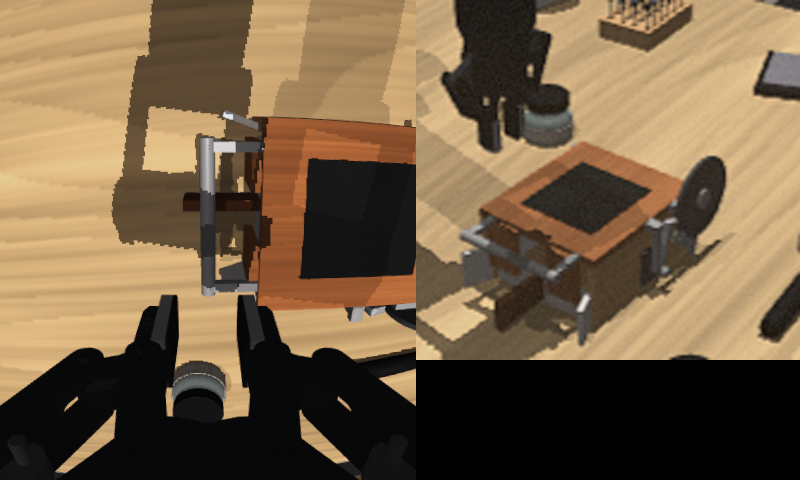

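In the scene part, the board's edge corners are at (588,262) and (479,210). That matches the projection for q = 0, (590,261) and (474,208), so the board is flat. The gripper is clear of it, so I'm handing in.

```bash
python3 -c "
from plant import robot, viewer, sign_off
print(sign_off())"
```

```text
the job is handed in; nothing more can be done
None
```

I handed the job in at about 19.5 s of the 64 s. The tray is home against the back stop with both pieces last seen inside. The pawl was thrown off, and the board was lowered under grip until it lay flat. The gripper is clear and no bystander was touched; `sign_off()` returned no verdict.

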